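# Tip the clothes pegs into their bin

## Robot

A 6-joint arm with a two-finger parallel gripper is mounted at the origin on the work surface. World frame = base frame: x ahead of the robot, y to its left, z up, the work surface at z = 0. Lengths are in mm, angles in rad, forces in N, time in s.
With the tool pointing down it reaches from about 350 to 875 mm from the base axis. Payload 4.2 kg.
Tool frame: the origin (TCP) lies at the very end of the fingers, on their centre line; the grasp point (between the pads) lies 19 mm behind it; z points along the fingers, y is the line along which they close (so a half turn about z gives the same grasp; the last joint's range is limited). The gripper opens to 85 mm and grips with 20 to 120 N. Pads are 22 mm wide; open, the fingers measure 114 mm over their backs; the gripper's body (76 mm by 85 mm) begins 54 mm behind the grasp point. The pads swing forward as they close: fully open they stand 13 mm farther back than shut.
Start: joints at [-0.944, 0.385, 0.008, 0, -1.194, -0.259], TCP at [224.741, -583.173, 231.312] pointing down, gripper open.
Joint ranges: [-3.14, 3.14], [-1.21, 2.06], [-1.07, 1.41], [-3.16, 2.05], [-2.99, -0.16], [-3.1, 3.1]. Speed limits (rad/s): [2.79, 2.79, 3.14, 3.14, 3.14, 3.14].

## Interface

Orientations are given as a unit quaternion [x, y, z, w].
In Python, from bench import read_state, get_image, camera_model, job_done gives the robot as it stands.
- The arm moves only by the shell command python3 -m handwheel 'ROWS'. ROWS is JSON, a list of rows, each a list of 7 numbers: the shift along the tool's x, y, z in m, then the turn, a rotation vector about the tool's x, y, z in rad, then the gripper's target within -1 to 1 (fully open at 1, half-way at 0, shut at -1). In form: [[dx, dy, dz, wx, wy, wz, jaw], ...]. A call has 1 to 10 rows; each row is the pose to reach, as a shift and turn from the pose commanded when the call began, along the tool's axes at that moment; what a row does not reach only later rows make up. A row lasts 1/8 s, in which the tool goes at most 62.5 mm and 10.7 degrees, less where a joint would pass 70% of its speed; a pose out of reach is approached as far as the arm can. A call with a gripper value outside its range is refused whole. The fingers move at their own pace and stop on an object; the grip force is fixed at half the most. Time passes only in rows, so rows that repeat a pose let the fingers close. It gives the time, the measured TCP pose, the force, the opening and the grip force at its end, in the units of the state.
- read_state(): the state, without advancing time (a new reading comes with each control period).
- get_image(name): name is "side" or "top" or "wrist"; returns (picture, depth): 420x560x3 uint8, blue, green, red; 420x560 float32, mm along the optical axis (not along the pixel's ray), 0 where there is no reading.
- camera_model(name): a dict with "K" (3x3 intrinsics, pixels), "rvec" (rotation vector, rad) and "tvec" (3), from world to camera coordinates, as OpenCV has them; the wrist camera has in their place "hand_eye" (4x4, takes a point from camera to tool coordinates, whose origin is the TCP and whose axes are the flange's). Camera axes: x right, y down, z forward; pixel columns grow to the right and rows downward; lengths in mm; the calibration is good to about 2 mm. The wrist camera is an equidistant fisheye: a pixel r from the principal point sees the ray r / f radians off the axis. A picture is of the moment at which its call begins: read the wrist's pose just before it. camera_model takes no time and is no camera call.
- job_done(): hands the job in; it is judged then, once.
The state is a dict: "clock": time; "joints": joint angles; "joint_vel": joint speeds; "joint_efforts": joint torques, N m; "position": TCP position; "ee_rot": TCP orientation; "contact_force": force on the tool from outside, world axes, zero at the start; "wrist_torque": the same for the moment, N m; "gripper_width": finger opening in mm; "grasp_force": force on a finger pad.
Only numpy, scipy, OpenCV 4.12 (cv2) and the standard library are available. Lean on these libraries where they do the work, as an engineer would, in place of code of your own. Each camera call takes 0.05 s, during which the arm holds its last target. There are 200 camera calls.

## Task

Push the white bin along its rails, under the open end of the steel peg tray, until it is fully home against its stop. Then push the tray's thumb plate down to tip the tray, and press it steadily onto its stop, with about 15 N (11 to 19 N) for half a second, so that all four clothes pegs slide into the bin; then let the tray come back up to level slowly, under control, not slamming, and let go. Never push the bin or tray with more than 25 N, do not touch the pegs, and leave the other things on the counter alone.

Things in the scene. Friction and masses are not known exactly. Their poses are not given: they have to be found in the camera images.
- station: The fixed peg station: white base board 215 mm (x) by 470 mm (y), 8 mm thick. Origin on the counter under the tray's hinge; y runs from the hinge towards the bin, x across; the board spans y -130 to +340 mm. Two rails (tops 22 mm above the counter, inner faces 138 mm apart, y 60 to 330 mm) guide the bin. Posts (12 by 34 mm, 156 mm high) at x = +-73.5 mm, y = 0 hold the tray.
- bin_stop (a point): Middle of the face of the stop bar that the bin comes up against, 45 mm from the hinge along station y, 23 mm above the counter. The bar is rigid, 135 mm long, 10 mm thick, its top 38 mm above the counter.
- tray_hinge (a point): Middle of the tray's hinge axis, which runs along the station's x, 150 mm above the counter. The tray is a steel trough 125 mm wide, 240 mm long (120 mm each side of the hinge), its floor at the axis, with 18 mm walls along both sides and at the tail (station -y end), open at the mouth (station +y end).
- tray (a joint): Tilt of the tray, rad: 0 = level on its upper stop (start); grows as the mouth and thumb plate go down; its hard lower stop lies somewhere between 0.61 and 0.75, to be found by feel. A dark counterweight under the tail brings it back to level: moving the thumb plate down takes about 2 to 8 N, more means that it is on its stop; let go while tipped, it slams back. The pegs slide only when it is well tipped, within about a second.
- tray_plate (a point): Centre of the top face of the thumb plate, a flat steel tab 63 mm (x) by 60 mm (y) by 5 mm that sticks out sideways from the side wall's rim by the mouth. Level, it lies at station x = -93.5, y = +105 mm, 168 mm above the counter, its outer edge at x = -125 mm. It tips with the tray: at 0.6 rad its centre is at about y = 97 mm, 106 mm above the counter. The tray is free to move that far; feel slowly for the stop from there.
- tray_mouth (a point): Middle of the tray floor's open edge, where the pegs leave: 120 mm from the hinge, 150 mm above the counter when level, about 80 mm when tipped.
- bin: White open plastic bin, loose on the board between the rails: 132 mm (x) by 170 mm (y) by 52 mm high, walls 4 mm, about 0.3 kg; it slides at 1 to 4 N. Origin at the centre of its underside, 8 mm above the counter; axes as the station's. It starts pulled out 55 to 100 mm along station +y; home, its near wall touches the stop bar (origin about 130 mm from the hinge along y).
- bin_push (a point): Middle of the outer (station +y) face of the bin's end wall, 26 mm above the bin's underside: push here, towards station -y.
- peg0: Wooden clothes peg, 72 mm (y) by 11 mm (x) by 12 mm, 13 g, lying in the tray. Origin at the centre of its underside.
- peg1: Wooden clothes peg, 72 mm (y) by 11 mm (x) by 12 mm, 13 g, lying in the tray. Origin at the centre of its underside.
- peg2: Wooden clothes peg, 72 mm (y) by 11 mm (x) by 12 mm, 13 g, lying in the tray. Origin at the centre of its underside.
- peg3: Wooden clothes peg, 72 mm (y) by 11 mm (x) by 12 mm, 13 g, lying in the tray. Origin at the centre of its underside.
- detergent: Bystander: white detergent bottle, 90 mm across, 220 mm high. Origin under its base.
- softener: Bystander: grey softener bottle, 72 mm across, 200 mm high. Origin under its base.
- tablet_jar: Bystander: glass jar with steel lid, 84 mm across, 120 mm high. Origin under its base.
- starch_can: Bystander: spray can, 54 mm across, 170 mm high. Origin under its base.
- dosing_cup: Bystander: small white cup, 60 mm across, 50 mm high, beside the station's far long edge. Origin under its base.
- scrub_brush: Bystander: brush lying on the counter beside the station's robot-side edge, about 200 mm long, under 45 mm high.
- soap_bar: Bystander: bar of soap, 85 by 55 by 28 mm, beyond the station's tail end. Origin under it.

How it is judged:
By the outcome, as a careful person would: the job done as asked, in the order asked, and still so for the second after the job is handed in, with the robot touching nothing.
It also fails if it takes over 72 s, if anything falls off the work surface, if the arm or the gripper's body presses on something with over 40 N, if the wrist force passes 120 N, or if a joint passes its speed limit or range.

## Working session

There is one attempt and no reset: what is moved stays moved. The work goes in short steps, Python scripts to look and compute and a shell command to move; the robot and the scene stay as the last step left them, time stands still between calls to the robot, and variables do not carry over. Pictures are saved under pics/ and viewed, at most 10 in all, crops included, and the job is handed in when it is done.

```bash
mkdir -p pics; ls; python3 - <<'E'
from bench import *
import cv2,numpy as np
for n in ("top","side"):
    im,d=get_image(n); cv2.imwrite(f"pics/{n}0.png",im); np.savez(f"{n}0.npz",im=im,d=d)
    m=camera_model(n); print(n,{k:np.round(np.array(v),3).tolist() for k,v in m.items() if k in("K","rvec","tvec")})
s=read_state(); print({k:np.round(v,3).tolist() for k,v in s.items()})
E
```

```text
pics
top {'K': [[418.429, 0.0, 281.76], [0.0, 418.429, 213.16], [0.0, 0.0, 1.0]], 'rvec': [2.161, -2.158, 0.136], 'tvec': [-37.677, 547.415, 1229.089]}
side {'K': [[434.898, 0.0, 276.121], [0.0, 434.898, 204.942], [0.0, 0.0, 1.0]], 'rvec': [2.406, -0.48, 0.185], 'tvec': [-528.729, 217.567, 1333.101]}
{'clock': 0.1, 'joints': [-0.944, 0.385, 0.007, -0.0, -1.194, -0.259], 'joint_vel': [-0.001, -0.001, 0.003, 0.002, -0.001, -0.0], 'joint_efforts': [-0.0, -39.332, 18.893, 4.198, -0.003, 0.0], 'position': [224.548, -582.706, 230.351], 'ee_rot': [-0.183, 0.983, 0.001, -0.0], 'contact_force': [-0.47, 0.898, -0.275], 'wrist_torque': [0.022, -0.015, -0.005], 'grasp_force': 0.0, 'gripper_width': 85.274}
```

View pics/top0.png

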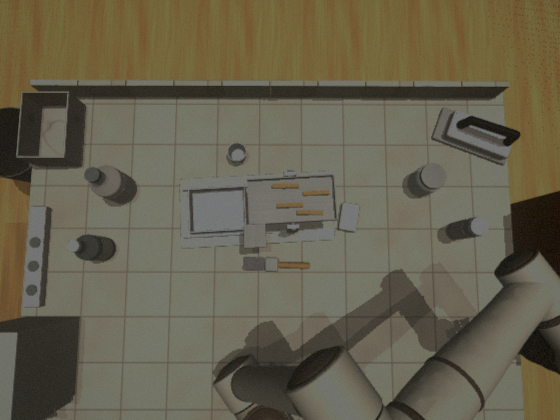

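View pics/side0.png

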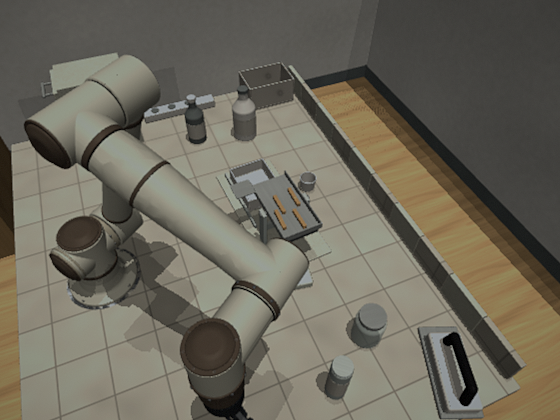

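The top view shows the station level in the image: bin at (218,211), tray at (290,203), plate at (255,236). Station +y points image left, which is about world +y. The brush is at (275,265) and the cup at (237,153).

```bash
cat > h.py <<'E'
import cv2,numpy as np
from bench import *
def ray(n,u,v,z):
    m=camera_model(n);K=np.array(m["K"]);R=cv2.Rodrigues(np.array(m["rvec"],float))[0];t=np.array(m["tvec"],float).ravel()
    c=-R.T@t; d=R.T@np.linalg.inv(K)@[u,v,1]; return c+d*(z-c[2])/d[2]
def cloud(n,d):
    m=camera_model(n);K=np.array(m["K"]);R=cv2.Rodrigues(np.array(m["rvec"],float))[0];t=np.array(m["tvec"],float).ravel()
    v,u=np.mgrid[:420,:560]; p=np.stack([(u-K[0,2])/K[0,0]*d,(v-K[1,2])/K[1,1]*d,d],-1)
    return (p-t)@R
E
python3 - <<'E'
from h import *
f=np.load("top0.npz");im,d=f["im"],f["d"]
P=cloud("top",d); ok=d>0
c=cv2.resize(im[145:280,170:370],None,fx=4,fy=4,interpolation=cv2.INTER_CUBIC)
cv2.imwrite("pics/crop0.png",cv2.convertScaleAbs(c,alpha=1.5))
roi=np.zeros_like(ok);roi[165:250,175:340]=1
def rect(m,name):
    m=(m&roi&ok).astype(np.uint8); n,l,s,_=cv2.connectedComponentsWithStats(m)
    k=1+s[1:,4].argmax(); m=l==k; r=cv2.minAreaRect(P[m][:,:2].astype(np.float32)); print(name,m.sum(),np.round(P[m].mean(0),1),r)
z=P[...,2]
print("counter z",np.median(z[280:300,150:200]))
rect((z>155)&(z<185)&(np.indices(z.shape)[0]>226),"plate")
rect((z>140)&(z<190),"tray")
rect((z>48)&(z<72),"binrim")
rect((z>4)&(z<30),"board")
E
```

```text
counter z -0.46142698695873297
plate 464 [467.   37.2 167.5] ((466.8388977050781, 37.83834457397461), (54.179744720458984, 59.54924392700195), 0.4038692116737366)
tray 4724 [560.  -52.2 153.9] ((554.472900390625, -52.78167724609375), (188.8529815673828, 280.41644287109375), 13.57924747467041)
binrim 344 [560.5 165.   57.7] ((556.6343994140625, 156.36587524414062), (132.530517578125, 170.8755340576172), 3.363999843597412)
board 2082 [560.5 160.7  12. ] ((559.0059204101562, 158.9326171875), (121.42868041992188, 160.1730194091797), 3.439164161682129)
```

View pics/crop0.png

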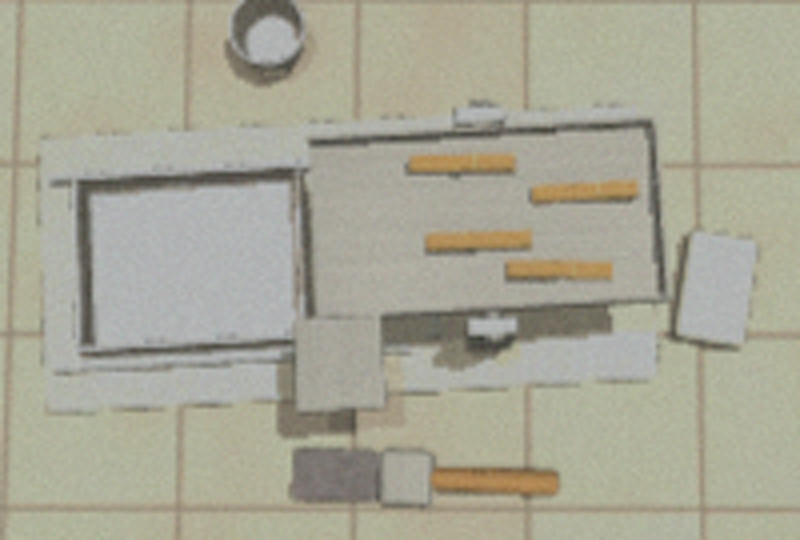

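Measured bin rim 132.5 × 170.9 mm and plate z ≈ 168, both matching the given sizes. Station yaw is about 3.4°, the hinge at about (569, -61), and the bin is about 88 mm out. I'll raise the arm, shut the gripper and go to just behind the bin.

```bash
python3 -m handwheel '[[0,0,-0.08,0,0,0,-1],[0,0,-0.08,0,0,0,-1],[-0.04,0.045,-0.08,0,0,0.1,-1],[-0.08,0.09,-0.08,0,0,0.2,-1],[-0.12,0.135,-0.08,0,0,0.308,-1],[-0.16,0.18,-0.08,0,0,0.308,-1],[-0.2,0.225,-0.08,0,0,0.308,-1],[-0.24,0.27,-0.08,0,0,0.308,-1],[-0.28,0.315,-0.08,0,0,0.308,-1],[-0.32,0.36,-0.08,0,0,0.308,-1]]'
cat >> h.py <<'E'
from scipy.spatial.transform import Rotation as Ro
Y=np.deg2rad(3.4);H=np.array([569.4,-61.2]);ex=np.array([np.cos(Y),np.sin(Y)]);ey=np.array([-np.sin(Y),np.cos(Y)])
def W(x,y,z): return np.r_[H+ex*x+ey*y,z]
def go(x,y,z):
    s=read_state();R=Ro.from_quat(s["ee_rot"]);p=np.array(s["position"])
    T=Ro.from_matrix(np.c_[np.r_[-ex,0],np.r_[ey,0],[0,0,-1]])
    q=p[:2]-H
    print("t",s["clock"],"st",np.round([q@ex,q@ey,p[2]],1),"F",np.round(s["contact_force"],1),"need m",np.round(R.inv().apply(W(x,y,z)-p)/1000,4),"rot",np.round((R.inv()*T).as_rotvec(),3))
E
python3 -c "
from h import *
go(0,350,300)"
```

```text
clock: 1.35
position: [393.9, -130.3, 311.3]
ee_rot: [-0.03, 1.0, 0.0, 0.0]
contact_force: [2.5, -0.5, 0.3]
gripper_width: -0.2
grasp_force: 0.0
t 1.35 st [-179.3  -58.5  311.3] F [ 2.5 -0.5  0.3] need m [-0.1795  0.4084  0.0114] rot [0. 0. 0.]
```

```bash
python3 -m handwheel '[[-0.025,0.058,0,0,0,0,-1],[-0.05,0.116,0,0,0,0,-1],[-0.075,0.174,0,0,0,0,-1],[-0.1,0.232,0,0,0,0,-1],[-0.125,0.29,0,0,0,0,-1],[-0.15,0.348,0,0,0,0,-1],[-0.179,0.408,0,0,0,0,-1],[-0.179,0.408,0.04,0,0,0,-1],[-0.179,0.408,0.1,0,0,0,-1],[-0.179,0.408,0.1,0,0,0,-1]]'
python3 - <<'E'
from h import *
go(0,350,31)
im,d=get_image("wrist"); cv2.imwrite("pics/w1.png",im)
im,d=get_image("top"); cv2.imwrite("pics/t1.png",cv2.convertScaleAbs(cv2.resize(im[120:300,130:370],None,fx=3,fy=3),alpha=1.5))
E
```

```text
clock: 2.6
position: [545.3, 283.9, 205.6]
ee_rot: [-0.03, 1.0, -0.004, -0.005]
contact_force: [0.2, -0.0, 1.0]
gripper_width: 0.4
grasp_force: 0.0
t 2.6 st [ -3.6 345.9 205.6] F [ 0.2 -0.   1. ] need m [-0.0056  0.0053  0.1745] rot [-0.007 -0.011  0.   ]
```

View pics/w1.png

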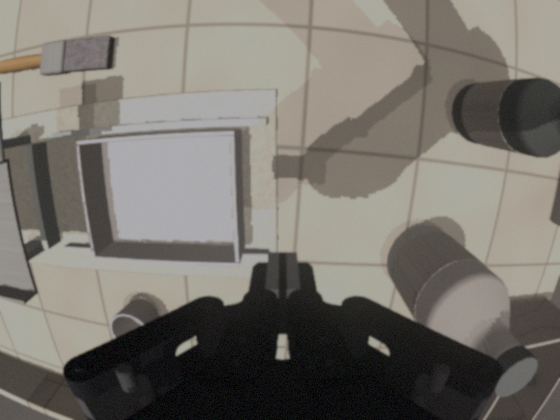

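The wrist view shows the bin (rim right edge at column 240) clear to the left of the fingers (280,260), and the drop zone beside it is empty. The bottles on the right are well away. I'll descend.

```bash
python3 -m handwheel '[[-0.002,0.004,0.05,0,0,0,-1],[-0.002,0.004,0.1,0,0,0,-1],[-0.002,0.004,0.14,0,0,0,-1],[-0.002,0.004,0.165,0,0,0,-1],[-0.002,0.004,0.175,0,0,0,-1],[-0.002,0.004,0.175,0,0,0,-1],[-0.002,0.004,0.175,0,0,0,-1]]'
python3 -c "
from h import *
go(0,320,31)"
```

```text
clock: 3.58
position: [551.3, 290.9, 38.6]
ee_rot: [-0.03, 1.0, 0.001, 0.002]
contact_force: [-0.6, 0.5, 0.7]
gripper_width: -0.3
grasp_force: 0.0
t 3.575 st [  2.8 352.5  38.6] F [-0.6  0.5  0.7] need m [ 0.0028 -0.0325  0.0075] rot [0.002 0.003 0.001]
```

```bash
python3 -m handwheel '[[0.003,-0.008,0.005,0,0,0,-1],[0.003,-0.016,0.005,0,0,0,-1],[0.003,-0.022,0.005,0,0,0,-1],[0.003,-0.025,0.005,0,0,0,-1],[0.003,-0.028,0.005,0,0,0,-1],[0.003,-0.031,0.005,0,0,0,-1],[0.003,-0.034,0.005,0,0,0,-1],[0.003,-0.037,0.005,0,0,0,-1],[0.003,-0.04,0.005,0,0,0,-1],[0.003,-0.043,0.005,0,0,0,-1]]'
python3 -c "
from h import *
go(0,230,33)"
```

```text
clock: 4.82
position: [549.6, 246.8, 31.3]
ee_rot: [-0.03, 1.0, 0.0, 0.0]
contact_force: [0.4, 0.6, -0.1]
gripper_width: -0.2
grasp_force: 0.5
t 4.825 st [ -1.5 308.6  31.3] F [ 0.4  0.6 -0.1] need m [-0.0015 -0.0786 -0.0017] rot [0.    0.    0.001]
```

```bash
python3 -m handwheel '[[-0.001,-0.004,0,0,0,0,-1],[-0.001,-0.009,0,0,0,0,-1],[-0.001,-0.014,0,0,0,0,-1],[-0.001,-0.019,0,0,0,0,-1],[-0.001,-0.024,0,0,0,0,-1],[-0.001,-0.029,0,0,0,0,-1],[-0.001,-0.034,0,0,0,0,-1],[-0.001,-0.039,0,0,0,0,-1],[-0.001,-0.044,0,0,0,0,-1],[-0.001,-0.049,0,0,0,0,-1]]'
python3 - <<'E'
from h import *
go(0,230,33)
im,d=get_image("top")
P=cloud("top",d);z=P[...,2];m=(z>48)&(z<66);m[:165]=0;m[250:]=0;m[:,:175]=0;m[:,340:]=0
n,l,s,_=cv2.connectedComponentsWithStats(m.astype(np.uint8));k=1+s[1:,4].argmax()
q=P[l==k][:,:2]-H;y=q@ey;x=q@ex;print("rim y",np.percentile(y,[1,50,99]),"x",x.min(),x.max())
E
```

```text
clock: 6.08
position: [553.5, 197.6, 31.3]
ee_rot: [-0.03, 1.0, 0.0, -0.0]
contact_force: [0.6, 0.9, -1.9]
gripper_width: 0.1
grasp_force: 0.5
t 6.075 st [ -0.6 259.3  31.3] F [ 0.6  0.9 -1.9] need m [-0.0006 -0.0293 -0.0017] rot [ 0. -0.  0.]
rim y [127.3225849  196.7151806  245.60900632] x 29.473167269355088 68.55077471784662
```

The bin moves with the fingers: rim end at about 247, TCP at 259. Contact with the stop is expected at a TCP y of about 227.

```bash
python3 -m handwheel '[[0,-0.004,0,0,0,0,-1],[0,-0.008,0,0,0,0,-1],[0,-0.012,0,0,0,0,-1],[0,-0.016,0,0,0,0,-1],[0,-0.019,0,0,0,0,-1],[0,-0.022,0,0,0,0,-1],[0,-0.024,0,0,0,0,-1],[0,-0.026,0,0,0,0,-1],[0,-0.027,0,0,0,0,-1],[0,-0.028,0,0,0,0,-1]]'
python3 -c "
from h import *
go(0,227,33)"
```

```text
clock: 7.38
position: [555.2, 170.0, 31.4]
ee_rot: [-0.03, 1.0, 0.0, 0.0]
contact_force: [-0.0, 1.0, 0.2]
gripper_width: 0.3
grasp_force: 0.7
t 7.375 st [ -0.5 231.6  31.4] F [-0.   1.   0.2] need m [-0.0005 -0.0046 -0.0016] rot [0.    0.    0.001]
```

```bash
python3 -m handwheel '[[0,-0.001,0,0,0,0,-1],[0,-0.002,0,0,0,0,-1]]'
python3 -c "
from h import *
go(0,227,33)"
```

```text
clock: 7.62
position: [555.3, 168.0, 31.3]
ee_rot: [-0.03, 1.0, 0.0, 0.0]
contact_force: [-0.0, 1.1, 0.1]
gripper_width: 0.1
grasp_force: 0.7
t 7.625 st [ -0.5 229.6  31.3] F [-0.   1.1  0.1] need m [-0.0005 -0.0026 -0.0017] rot [0.    0.    0.001]
```

```bash
for i in 1; do python3 -m handwheel '[[0,-0.0005,0,0,0,0,-1],[0,-0.001,0,0,0,0,-1],[0,-0.0015,0,0,0,0,-1]]'; done
```

```text
clock: 8.0
position: [555.4, 166.5, 31.3]
ee_rot: [-0.03, 1.0, 0.0, 0.0]
contact_force: [-0.6, 1.8, -0.6]
gripper_width: -0.3
grasp_force: 0.7
```

```bash
python3 -m handwheel '[[0,-0.0005,0,0,0,0,-1],[0,-0.001,0,0,0,0,-1]]'
```

```text
clock: 8.25
position: [555.7, 165.8, 31.4]
ee_rot: [-0.03, 1.0, 0.0, 0.0]
contact_force: [-0.2, 1.9, -0.1]
gripper_width: -0.1
grasp_force: 1.4
```

```bash
python3 -m handwheel '[[0,-0.0005,0,0,0,0,-1],[0,-0.001,0,0,0,0,-1]]'
```

```text
clock: 8.5
position: [556.5, 165.4, 31.7]
ee_rot: [-0.03, 1.0, 0.001, 0.001]
contact_force: [0.6, 5.1, -1.3]
gripper_width: 0.1
grasp_force: 2.7
```

```bash
python3 -m handwheel '[[0,-0.0005,0,0,0,0,-1],[0,-0.0005,0,0,0,0,-1]]'
```

```text
clock: 8.75
position: [556.8, 165.4, 31.8]
ee_rot: [-0.03, 1.0, 0.001, 0.002]
contact_force: [2.4, 5.7, -0.6]
gripper_width: -0.1
grasp_force: 2.9
```

```bash
python3 -m handwheel '[[0,-0.0005,0,0,0,0,-1],[0,-0.0005,0,0,0,0,-1]]'
python3 -c "
from h import *
go(0,227,33)"
```

```text
clock: 9.0
position: [556.8, 165.3, 31.9]
ee_rot: [-0.03, 1.0, 0.001, 0.002]
contact_force: [0.6, 7.2, -0.0]
gripper_width: -0.3
grasp_force: 3.7
t 9.0 st [  0.9 226.9  31.9] F [ 0.6  7.2 -0. ] need m [ 0.0009  0.0001 -0.0011] rot [0.003 0.004 0.001]
```

The bin is solid at its stop: the position holds at y = 165.3 while the force climbs to 7 N, and station y is 226.9, the predicted home. Backing off and rising.

```bash
python3 -m handwheel '[[0,0.003,0,0,0,0,-1],[0,0.015,0,0,0,0,-1],[0,0.03,0,0,0,0,-1],[0,0.03,-0.03,0,0,0,-1],[0,0.03,-0.08,0,0,0,-1],[0,0.03,-0.14,0,0,0,-1],[0,0.03,-0.19,0,0,0,-1],[0,0.03,-0.22,0,0,0,-1],[0.02,0,-0.22,0,0,0,-1],[0.05,-0.03,-0.22,0,0,0,-1]]'
python3 - <<'E'
from h import *
go(-93.5,105,205)
im,d=get_image("top"); cv2.imwrite("pics/t2.png",cv2.convertScaleAbs(cv2.resize(im[120:300,130:370],None,fx=3,fy=3),alpha=1.5))
P=cloud("top",d);z=P[...,2];q=P[...,:2]-H;X=q@ex;Y_=q@ey
m=(z>48)&(z<66)&(abs(X)<80)&(Y_>120)&(Y_<330);y=Y_[m];print("rim y",np.percentile(y,[1,50,99]),X[m].min(),X[m].max())
E
```

```text
clock: 10.25
position: [506.9, 130.7, 251.3]
ee_rot: [-0.03, 1.0, -0.0, -0.0]
contact_force: [-1.3, 0.4, 0.3]
gripper_width: 0.3
grasp_force: 0.0
t 10.25 st [-51.  195.2 251.3] F [-1.3  0.4  0.3] need m [ 0.0426 -0.0902  0.0463] rot [-0.    -0.     0.001]
rim y [128.44796416 189.31952847 214.15404745] -63.455884277890874 68.81863105742933
```

View pics/t2.png

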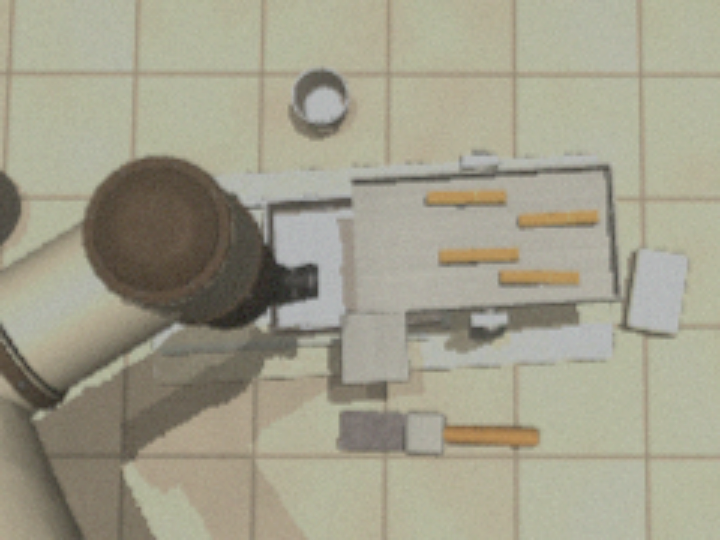

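The bin is home (rim end at y = 214). The tray is still level with all four pegs in it, and the plate is at crop pixel (375,348). Moving above the plate.

```bash
python3 -m handwheel '[[0.01,-0.025,0,0,0,0,-1],[0.025,-0.055,0,0,0,0,-1],[0.038,-0.08,0,0,0,0,-1],[0.046,-0.09,0.015,0,0,0,-1],[0.046,-0.09,0.045,0,0,0,-1],[0.046,-0.09,0.06,0,0,0,-1],[0.046,-0.09,0.068,0,0,0,-1],[0.046,-0.09,0.070,0,0,0,-1],[0.046,-0.09,0.070,0,0,0,-1]]'
cat >> h.py <<'E'
def arc(th,extra=0,x=-96,y0=105,z0=168):
    s=read_state();R=Ro.from_quat(s["ee_rot"]);p=np.array(s["position"])
    T0=Ro.from_matrix(np.c_[np.r_[-ex,0],np.r_[ey,0],[0,0,-1]]);q=p[:2]-H
    F=-R.as_matrix()[:,2]@s["contact_force"]; c=np.array([q@ex,q@ey,p[2]])
    print("t",s["clock"],"st",np.round(c,1),"Fn",round(F,1),"tilt",np.round((T0.inv()*R).as_rotvec(),3),"Fw",np.round(s["contact_force"],1),"j",np.round(s["joints"],2), "arcz->th", np.round(np.arcsin((150-c[2])/np.hypot(105,18))+np.arctan2(18,105),3))
E
python3 -c "
from h import *
go(-96,105,168);arc(0)"
```

```text
clock: 11.42
position: [467.3, 38.1, 181.7]
ee_rot: [-0.03, 1.0, 0.0, 0.0]
contact_force: [-0.7, 0.3, 0.4]
gripper_width: 0.1
grasp_force: 0.0
t 11.425 st [-96.1 105.2 181.7] F [-0.7  0.3  0.4] need m [-0.     -0.0002  0.0137] rot [0.    0.001 0.001]
t 11.425 st [-96.1 105.2 181.7] Fn 0.4 tilt [-0.    -0.001 -0.001] Fw [-0.7  0.3  0.4] j [ 0.43  0.16 -0.44  0.   -0.97 -1.94] arcz->th -0.133
```

```bash
python3 -m handwheel '[[0,0,0.003,0,0,0,-1],[0,0,0.006,0,0,0,-1],[0,0,0.008,0,0,0,-1],[0,0,0.01,0,0,0,-1],[0,0,0.0115,0,0,0,-1],[0,0,0.013,0,0,0,-1],[0,0,0.014,0,0,0,-1]]'
python3 -c "
from h import *
arc(0)"
```

```text
clock: 12.3
position: [466.9, 38.0, 167.6]
ee_rot: [-0.03, 1.0, -0.0, 0.0]
contact_force: [-2.3, -0.1, 3.1]
gripper_width: 0.1
grasp_force: 1.8
t 12.3 st [-96.4 105.1 167.6] Fn 3.1 tilt [ 0.    -0.    -0.001] Fw [-2.3 -0.1  3.1] j [ 0.43  0.18 -0.46  0.   -0.93 -1.94] arcz->th 0.003
```

```bash
python3 -m handwheel '[[0,0,0.001,0,0,0,-1],[0,0,0.002,0,0,0,-1]]'
python3 -c "
from h import *
arc(0)"
```

```text
clock: 12.55
position: [467.0, 38.2, 165.6]
ee_rot: [-0.03, 1.0, 0.0, 0.0]
contact_force: [-2.2, 2.4, 3.8]
gripper_width: 0.0
grasp_force: 1.8
t 12.55 st [-96.4 105.3 165.6] Fn 3.8 tilt [-0.001 -0.001 -0.001] Fw [-2.2  2.4  3.8] j [ 0.43  0.18 -0.46 -0.   -0.93 -1.94] arcz->th 0.023
```

```bash
python3 -m handwheel '[[0,0.0004,0.0029,0.05,0,0,-1],[0,0.0007,0.0056,0.075,0,0,-1],[0,0.0009,0.0082,0.1,0,0,-1],[0,0.0010,0.0108,0.125,0,0,-1],[0,0.0011,0.0135,0.15,0,0,-1],[0,0.0011,0.0162,0.175,0,0,-1],[0,0.0011,0.0188,0.2,0,0,-1],[0,0.0008,0.0241,0.25,0,0,-1],[0,0.0005,0.0268,0.275,0,0,-1],[0,0.0002,0.0294,0.3,0,0,-1]]'
python3 -c "
from h import *
arc(0)"
```

```text
clock: 13.8
position: [466.8, 38.5, 135.7]
ee_rot: [-0.03, 0.988, -0.15, 0.005]
contact_force: [1.4, 0.4, 2.1]
gripper_width: -0.1
grasp_force: 1.6
t 13.8 st [-96.5 105.6 135.7] Fn 2.1 tilt [ 0.301 -0.    -0.001] Fw [1.4 0.4 2.1] j [ 0.59  0.25 -0.61  0.34 -0.89 -2.34] arcz->th 0.305
```

```bash
python3 -m handwheel '[[0,0.0004,0.0026,0.025,0,0,-1],[0,0.0008,0.0053,0.05,0,0,-1],[0,0.0011,0.0079,0.075,0,0,-1],[0,0.0013,0.0106,0.1,0,0,-1],[0,0.0014,0.0132,0.125,0,0,-1],[0,0.0015,0.0159,0.15,0,0,-1],[0,0.0015,0.0186,0.175,0,0,-1],[0,0.0015,0.0212,0.2,0,0,-1],[0,0.0014,0.0239,0.225,0,0,-1],[0,0.0012,0.0265,0.25,0,0,-1]]'
python3 -c "
from h import *
arc(0)"
```

```text
clock: 15.05
position: [467.3, 31.5, 110.0]
ee_rot: [-0.029, 0.962, -0.272, 0.008]
contact_force: [-0.4, 3.4, 1.7]
gripper_width: -0.1
grasp_force: 1.6
t 15.05 st [-96.4  98.6 110. ] Fn 3.2 tilt [ 0.552 -0.    -0.001] Fw [-0.4  3.4  1.7] j [ 0.66  0.35 -0.71  0.57 -0.93 -2.62] arcz->th 0.554
```

```bash
python3 -m handwheel '[[0,0.0003,0.0018,0.017,0,0,-1],[0,0.0006,0.0036,0.034,0,0,-1],[0,0.0008,0.0048,0.045,0,0,-1],[0,0.0009,0.0058,0.055,0,0,-1]]'
python3 -c "
from h import *
arc(0)"
```

```text
clock: 15.55
position: [467.4, 29.2, 104.8]
ee_rot: [-0.028, 0.954, -0.298, 0.009]
contact_force: [-0.2, 2.9, 1.0]
gripper_width: 0.0
grasp_force: 1.5
t 15.55 st [-96.4  96.3 104.8] Fn 2.5 tilt [ 0.606 -0.    -0.   ] Fw [-0.2  2.9  1. ] j [ 0.67  0.38 -0.72  0.61 -0.94 -2.67] arcz->th 0.608
```

```bash
python3 -m handwheel '[[0,0.0001,0.0008,0.007,0,0,-1],[0,0.0003,0.0016,0.015,0,0,-1]]'
python3 -c "
from h import *
arc(0)"
```

```text
clock: 15.8
position: [467.5, 28.6, 103.4]
ee_rot: [-0.028, 0.952, -0.305, 0.009]
contact_force: [-0.3, 3.4, 1.0]
gripper_width: 0.2
grasp_force: 1.5
t 15.8 st [-96.4  95.6 103.4] Fn 2.8 tilt [ 0.62 -0.   -0.  ] Fw [-0.3  3.4  1. ] j [ 0.68  0.39 -0.73  0.62 -0.95 -2.69] arcz->th 0.623
```

```bash
python3 -m handwheel '[[0,0,0.0006,0.005,0,0,-1],[0,0.0001,0.0011,0.01,0,0,-1],[0,0.0002,0.0016,0.015,0,0,-1]]'
python3 -c "
from h import *
arc(0)"
```

```text
clock: 16.18
position: [467.5, 27.8, 101.9]
ee_rot: [-0.028, 0.95, -0.312, 0.009]
contact_force: [0.4, 3.6, 1.3]
gripper_width: -0.2
grasp_force: 1.5
t 16.175 st [-96.4  94.9 101.9] Fn 3.2 tilt [ 0.635 -0.    -0.   ] Fw [0.4 3.6 1.3] j [ 0.68  0.39 -0.73  0.63 -0.95 -2.7 ] arcz->th 0.638
```

```bash
python3 -m handwheel '[[0,0,0.0006,0.005,0,0,-1],[0,0.0001,0.0011,0.01,0,0,-1]]'
python3 -c "
from h import *
arc(0)"
```

```text
clock: 16.42
position: [467.5, 27.2, 101.0]
ee_rot: [-0.028, 0.948, -0.317, 0.01]
contact_force: [-0.1, 4.7, 0.6]
gripper_width: 0.1
grasp_force: 1.5
t 16.425 st [-96.4  94.3 101. ] Fn 3.4 tilt [ 0.645 -0.    -0.   ] Fw [-0.1  4.7  0.6] j [ 0.68  0.4  -0.74  0.64 -0.96 -2.71] arcz->th 0.648
```

```bash
python3 -m handwheel '[[0,0,0.0006,0.005,0,0,-1],[0,0,0.0011,0.01,0,0,-1],[0,0,0.0016,0.015,0,0,-1]]'
python3 -c "
from h import *
arc(0)"
```

```text
clock: 16.8
position: [467.5, 26.2, 99.7]
ee_rot: [-0.028, 0.946, -0.324, 0.01]
contact_force: [-0.0, 3.4, 1.9]
gripper_width: 0.0
grasp_force: 1.5
t 16.8 st [-96.5  93.3  99.7] Fn 3.5 tilt [ 0.66 -0.   -0.  ] Fw [-0.   3.4  1.9] j [ 0.68  0.41 -0.74  0.65 -0.96 -2.72] arcz->th 0.662
```

```bash
python3 -m handwheel '[[0,0,0.0006,0.005,0,0,-1],[0,0,0.0011,0.01,0,0,-1]]'
python3 -c "
from h import *
arc(0)"
```

```text
clock: 17.05
position: [467.6, 25.9, 99.2]
ee_rot: [-0.028, 0.944, -0.329, 0.01]
contact_force: [-4.7, 9.3, 7.1]
gripper_width: -0.1
grasp_force: 5.7
t 17.05 st [-96.5  93.   99.2] Fn 11.6 tilt [ 0.67  -0.001 -0.   ] Fw [-4.7  9.3  7.1] j [ 0.69  0.41 -0.74  0.66 -0.97 -2.73] arcz->th 0.667
```

```bash
python3 -m handwheel '[[0,0,0.0002,0,0,0,-1]]'
python3 -c "
from h import *
arc(0)"
```

```text
clock: 17.18
position: [467.6, 25.9, 99.2]
ee_rot: [-0.028, 0.944, -0.329, 0.01]
contact_force: [-4.6, 8.3, 7.0]
gripper_width: -0.1
grasp_force: 5.5
t 17.175 st [-96.4  93.   99.2] Fn 10.8 tilt [ 0.671 -0.001 -0.001] Fw [-4.6  8.3  7. ] j [ 0.69  0.41 -0.74  0.66 -0.97 -2.73] arcz->th 0.667
```

```bash
python3 -m handwheel '[[0,0,0.0004,0,0,0,-1],[0,0,0.0006,0,0,0,-1]]'
python3 -c "
from h import *
arc(0)"
```

```text
clock: 17.42
position: [467.7, 25.9, 99.2]
ee_rot: [-0.028, 0.944, -0.329, 0.011]
contact_force: [-7.3, 11.6, 10.9]
gripper_width: 0.0
grasp_force: 8.0
t 17.425 st [-96.4  92.9  99.2] Fn 16.0 tilt [ 0.67  -0.002 -0.001] Fw [-7.3 11.6 10.9] j [ 0.69  0.41 -0.74  0.66 -0.97 -2.73] arcz->th 0.667
```

```bash
python3 -m handwheel '[[0,0,-0.0001,0,0,0,-1],[0,0,-0.0001,0,0,0,-1],[0,0,-0.0001,0,0,0,-1]]'
python3 -c "
from h import *
arc(0)"
```

```text
clock: 17.8
position: [467.6, 25.9, 99.2]
ee_rot: [-0.028, 0.944, -0.329, 0.01]
contact_force: [-6.5, 10.5, 9.2]
gripper_width: 0.0
grasp_force: 6.9
t 17.8 st [-96.4  92.9  99.2] Fn 14.0 tilt [ 0.67  -0.001 -0.001] Fw [-6.5 10.5  9.2] j [ 0.69  0.41 -0.74  0.66 -0.97 -2.73] arcz->th 0.667
```

```bash
python3 -m handwheel '[[0,0,0,0,0,0,-1],[0,0,0,0,0,0,-1],[0,0,0,0,0,0,-1],[0,0,0,0,0,0,-1]]'
python3 - <<'E'
from h import *
arc(0)
im,d=get_image("top"); cv2.imwrite("pics/t3.png",cv2.convertScaleAbs(cv2.resize(im[120:300,130:370],None,fx=3,fy=3),alpha=1.5))
im,d=get_image("side"); cv2.imwrite("pics/s3.png",cv2.convertScaleAbs(cv2.resize(im[130:290,180:360],None,fx=3,fy=3),alpha=1.5))
arc(0)
E
```

```text
clock: 18.3
position: [467.7, 25.9, 99.2]
ee_rot: [-0.028, 0.944, -0.329, 0.01]
contact_force: [-6.7, 9.1, 9.2]
gripper_width: 0.1
grasp_force: 6.9
t 18.3 st [-96.4  92.9  99.2] Fn 13.1 tilt [ 0.67  -0.001 -0.001] Fw [-6.7  9.1  9.2] j [ 0.69  0.41 -0.74  0.66 -0.97 -2.73] arcz->th 0.667
t 18.4 st [-96.4  92.9  99.2] Fn 13.4 tilt [ 0.67  -0.001 -0.001] Fw [-6.5 10.1  8.8] j [ 0.69  0.41 -0.74  0.66 -0.97 -2.73] arcz->th 0.667
```

View pics/t3.png

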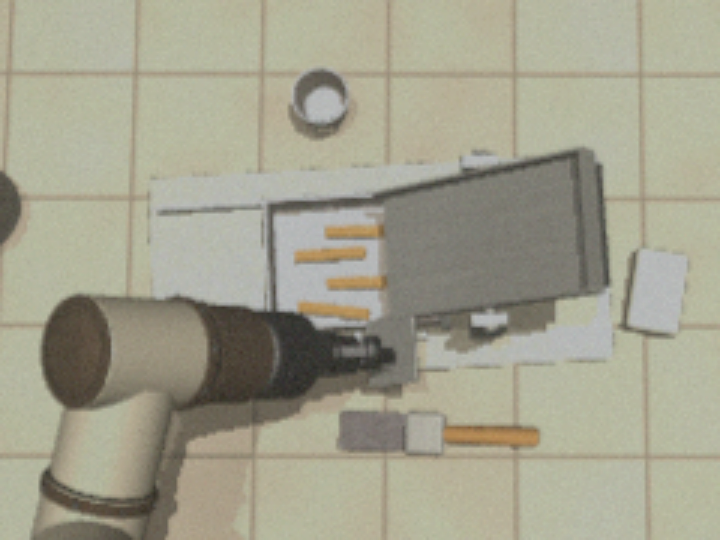

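View pics/s3.png

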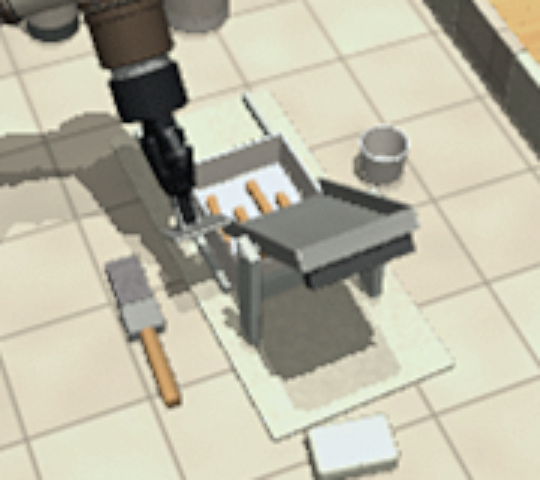

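All four pegs (crop about (330,230)–(340,310)) lie in the bin and the tray is empty. I held 13–16 N for over 0.5 s. Now I'll let the tray up slowly along the arc.

```bash
python3 -m handwheel '[[0,-0.0002,-0.0013,-0.0125,0,0,-1],[0,-0.0005,-0.0026,-0.025,0,0,-1],[0,-0.0010,-0.0052,-0.05,0,0,-1],[0,-0.0016,-0.0078,-0.075,0,0,-1],[0,-0.0023,-0.0104,-0.1,0,0,-1],[0,-0.0031,-0.013,-0.125,0,0,-1],[0,-0.0039,-0.0155,-0.15,0,0,-1],[0,-0.0047,-0.018,-0.175,0,0,-1],[0,-0.0057,-0.0205,-0.2,0,0,-1],[0,-0.0067,-0.023,-0.225,0,0,-1]]'
python3 -c "
from h import *
arc(0)"
```

```text
clock: 19.65
position: [467.0, 34.1, 120.6]
ee_rot: [-0.029, 0.975, -0.22, 0.006]
contact_force: [-0.2, 2.4, 1.7]
gripper_width: 0.3
grasp_force: 1.5
t 19.65 st [-96.6 101.2 120.6] Fn 2.6 tilt [ 0.443  0.    -0.   ] Fw [-0.2  2.4  1.7] j [ 0.63  0.31 -0.67  0.48 -0.9  -2.5 ] arcz->th 0.449
```

```bash
python3 -m handwheel '[[0,-0.0005,-0.0026,-0.025,0,0,-1],[0,-0.0010,-0.0052,-0.05,0,0,-1],[0,-0.0016,-0.0078,-0.075,0,0,-1],[0,-0.0023,-0.0104,-0.1,0,0,-1],[0,-0.0031,-0.013,-0.125,0,0,-1],[0,-0.0039,-0.0155,-0.15,0,0,-1],[0,-0.0047,-0.018,-0.175,0,0,-1],[0,-0.0057,-0.0205,-0.2,0,0,-1],[0,-0.0067,-0.023,-0.225,0,0,-1],[0,-0.0077,-0.0254,-0.25,0,0,-1]]'
python3 -c "
from h import *
arc(0)"
```

```text
clock: 20.9
position: [466.8, 38.1, 146.9]
ee_rot: [-0.03, 0.995, -0.097, 0.003]
contact_force: [-1.3, 2.9, 1.8]
gripper_width: -0.2
grasp_force: 1.6
t 20.9 st [-96.5 105.2 146.9] Fn 2.3 tilt [ 0.193  0.    -0.   ] Fw [-1.3  2.9  1.8] j [ 0.54  0.22 -0.56  0.22 -0.89 -2.2 ] arcz->th 0.199
```

```bash
python3 -m handwheel '[[0,-0.0005,-0.0026,-0.025,0,0,-1],[0,-0.0010,-0.0052,-0.05,0,0,-1],[0,-0.0016,-0.0078,-0.075,0,0,-1],[0,-0.0023,-0.0104,-0.1,0,0,-1],[0,-0.0029,-0.0125,-0.12,0,0,-1],[0,-0.0034,-0.014,-0.135,0,0,-1],[0,-0.0039,-0.0155,-0.15,0,0,-1],[0,-0.0042,-0.0165,-0.16,0,0,-1],[0,-0.0045,-0.0175,-0.17,0,0,-1],[0,-0.0048,-0.0183,-0.178,0,0,-1]]'
python3 -c "
from h import *
arc(0)"
```

```text
clock: 22.15
position: [466.9, 36.9, 165.6]
ee_rot: [-0.03, 1.0, -0.008, 0.0]
contact_force: [-0.3, 1.8, 3.2]
gripper_width: 0.0
grasp_force: 1.6
t 22.15 st [-96.5 104.  165.6] Fn 3.2 tilt [ 0.017  0.    -0.   ] Fw [-0.3  1.8  3.2] j [ 0.44  0.18 -0.47  0.02 -0.93 -1.96] arcz->th 0.023
```

```bash
python3 -m handwheel '[[0,0,-0.0005,-0.005,0,0,-1],[0,0,-0.0010,-0.01,0,0,-1],[0,0,-0.0015,-0.015,0,0,-1],[0,0,-0.0020,-0.015,0,0,-1],[0,0,-0.0025,-0.015,0,0,-1],[0,0,-0.003,-0.015,0,0,-1],[0,0,-0.0035,-0.015,0,0,-1],[0,0,-0.004,-0.015,0,0,-1]]'
python3 -c "
from h import *
arc(0)"
```

```text
clock: 23.15
position: [466.6, 37.2, 169.3]
ee_rot: [-0.03, 1.0, -0.001, -0.0]
contact_force: [-0.5, 0.2, -0.1]
gripper_width: -0.3
grasp_force: 0.0
t 23.15 st [-96.7 104.3 169.3] Fn -0.1 tilt [ 0.002  0.001 -0.   ] Fw [-0.5  0.2 -0.1] j [ 0.43  0.18 -0.46  0.   -0.94 -1.94] arcz->th -0.012
```

The contact force is zero at z = 169, so the tray is level and released. I'll rise clear and check.

```bash
python3 -m handwheel '[[0,0,-0.005,0,0,0,-1],[0,0,-0.02,0,0,0,-1],[0,0,-0.06,0,0,0,-1],[0,0,-0.1,0,0,0,-1],[0.04,0,-0.12,0,0,0,-1],[0.07,-0.03,-0.12,0,0,0,-1],[0.07,-0.08,-0.12,0,0,0,-1],[0.07,-0.13,-0.12,0,0,0,-1],[0.07,-0.18,-0.12,0,0,0,-1],[0.07,-0.18,-0.12,0,0,0,-1]]'
python3 - <<'E'
from h import *
arc(0)
im,d=get_image("top"); cv2.imwrite("pics/t4.png",cv2.convertScaleAbs(cv2.resize(im[120:300,130:370],None,fx=3,fy=3),alpha=1.5))
P=cloud("top",d);z=P[...,2];q=P[...,:2]-H;X=q@ex;Y_=q@ey
m=(z>48)&(z<66)&(abs(X)<80)&(Y_>120)&(Y_<330);print("rim y",np.percentile(Y_[m],[1,99]),X[m].min(),X[m].max())
m=(abs(X)<40)&(abs(Y_)<110)&(z>100);a=np.c_[X[m],Y_[m],np.ones(m.sum())];print("tray plane",np.linalg.lstsq(a,z[m],rcond=None)[0])
E
```

```text
clock: 24.4
position: [407.4, -149.0, 289.9]
ee_rot: [-0.027, 1.0, -0.001, -0.0]
contact_force: [-0.3, 0.4, -0.0]
gripper_width: -0.1
grasp_force: 0.0
t 24.4 st [-166.9  -78.   289.9] Fn -0.0 tilt [0.002 0.    0.005] Fw [-0.3  0.4 -0. ] j [ 0.03  0.01 -0.33  0.   -1.24 -1.55] arcz->th nan
rim y [129.60868788 214.24758943] -63.65655422982484 69.75838022234157
tray plane [2.25081408e-03 1.87906422e-03 1.49298920e+02]h.py:22: RuntimeWarning: invalid value encountered in arcsin
  print("t",s["clock"],"st",np.round(c,1),"Fn",round(F,1),"tilt",np.round((T0.inv()*R).as_rotvec(),3),"Fw",np.round(s["contact_force"],1),"j",np.round(s["joints"],2), "arcz->th", np.round(np.arcsin((150-c[2])/np.hypot(105,18))+np.arctan2(18,105),3))
```

View pics/t4.png

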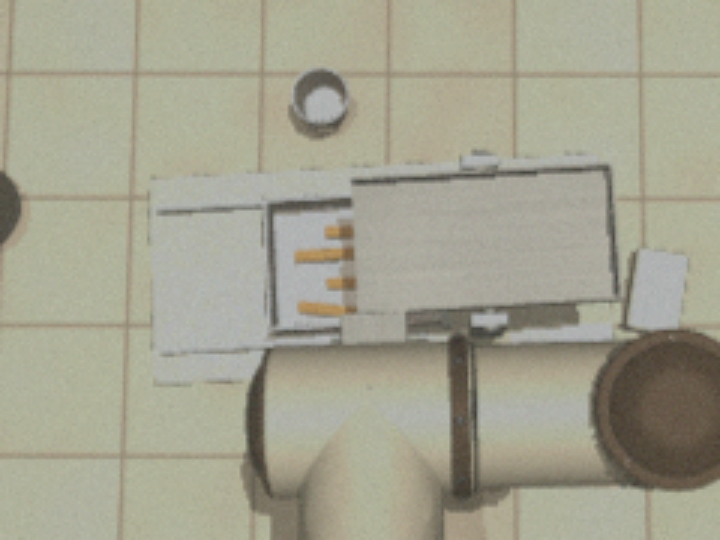

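The tray is level (plane slope about 0.002) and empty. All four pegs are in the bin (around (320,230)–(320,310)), the bin is still home, and the robot is clear. Handing in.

```bash
python3 -m handwheel '[[0,0,0,0,0,0,-1],[0,0,0,0,0,0,-1]]' | head -2; python3 -c "
from bench import job_done
print(job_done())"
```

```text
clock: 24.7
position: [407.9, -145.6, 290.1]
the job is handed in; nothing more can be done
None
```

I handed the job in at 24.7 s: the bin is home against its stop, all four pegs are in it, the tray was held on its stop at about 13–16 N for over half a second and then let back up slowly to level, and the robot is clear of everything.

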